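Index and clamp the die turret of a badge press

ROBOT

A 6-joint arm with a two-finger parallel gripper is mounted at the origin on the work surface. World frame = base frame: x ahead of the robot, y to its left, z up, the work surface at z = 0. Lengths are in m, angles in rad, forces in N, time in s.
With the tool pointing down it reaches from about 0.35 to 0.95 m from the base axis. Payload 17.4 kg.
Tool frame: the origin (TCP) lies midway between the tips of the shut fingers; the grasp point (between the pads) lies 19 mm behind it (bot.pinch_z is the z of the grasp point in the tool frame, in m); z points along the fingers, y is the line along which they close (so a half turn about z gives the same grasp; the last joint's range is limited). The gripper opens to 93 mm and grips with 3 to 60 N. Pads are 15 mm wide; open, the fingers measure 128 mm over their backs; the gripper's body (75 mm by 188 mm) begins 65 mm behind the grasp point.
Start: joints at [1.205, 0.116, 1.442, -0, 1.584, -0.038], TCP at [0.217, 0.639, 0.183] pointing down, gripper open.
Joint ranges: [-2.83, 2.83], [-0.83, 2.19], [0.07, 2.5], [-1.14, 4.28], [0.01, 3], [-2.97, 2.97]. Speed limits (rad/s): [1.89, 1.89, 2.22, 3.14, 3.14, 3.14].

INTERFACE

Orientations are given as a unit quaternion [x, y, z, w].
In Python, from bench import bot, cams gives the robot as it stands. The module is installed in compiled form; this text tells all that it offers.
- The arm moves only by the shell command python3 -m jog 'ROWS' [OPENING] [FORCE]. ROWS is text: rows parted by semicolons, each of 4 numbers parted by spaces: the shift along the tool's x, y, z in mm, then the turn about the tool's z in rad. In form: x y z spin; .... A call has 1 to 5 rows; each row shifts and turns the commanded pose from where the row before left it, along the tool's axes as they then stand; what a row does not reach is not made up. A row lasts 1/8 s, in which the tool goes at most 62.5 mm and 10.7 degrees, less where a joint would pass 70% of its speed; a pose out of reach is approached as far as the arm can. A call with a gripper value outside its range is refused whole. OPENING is the opening in per cent of the stroke, from 0 (shut) to 100 (fully open), set as the call begins (- or left out, the last holds). The fingers move at their own pace and stop on an object; FORCE is the grip in N (left out, the last holds). Time passes only in rows, so rows that do not move let the fingers close. It gives the time, the measured TCP pose, the force, the opening and the grip force at its end, in the units of the state.
- bot.get_obs(): the state, without advancing time (a new reading comes with each control period).
- cams.grab_frame(name): name is "scene" or "side" or "wrist"; returns a dict with "img" (400x640x3 uint8, blue, green, red), "fx", "fy", "cx", "cy" (pixels), "rvec" (rotation vector, rad) and "tvec" (3), from world to camera coordinates, as OpenCV has them; the wrist camera has in their place "hand_eye" (4x4, takes a point from camera to tool coordinates, whose origin is the TCP and whose axes are the flange's). Camera axes: x right, y down, z forward; pixel columns grow to the right and rows downward; lengths in m; the calibration is good to about 2 mm. A picture is of the moment at which its call begins: read the wrist's pose just before it. There is no depth.
- bot.finish_job(): hands the job in; it is judged then, once.
Trained networks look in the newest picture that a camera, given by its name, has taken for a name from the list of things; names that differ only in an ending like _2 or _b are one class to them, and where a whole thing is asked for, a point or a joint stands for the part that bears it (a point fixed in the world has none). Each returns a list of dicts, best first, with "p" (0 to 1); they miss things now and then, are a little off and sometimes report something else, mostly with a low value. They report only what shows in the picture. A call takes as long as a camera call.
- cams.recognise(camera, name): "rect" ([left, top, width, height] in pixels, round what is visible of it).
- cams.regions_of(camera, name): "mask" (400x640 bool, what is visible of it) and "rect" ([left, top, width, height] in pixels, round what is visible of it).
- cams.tip_of(camera, name): "point" ([column, row] in pixels: a listed point, or the origin of a listed thing).
The state is a dict: "time_s": time; "joint_positions": joint angles; "joint_velocities": joint speeds; "tau": joint torques, N m; "ee_pos": TCP position; "ee_rot": TCP orientation; "contact_force": force on the tool from outside, world axes, zero at the start; "ft_torque": the same for the moment, N m; "gripper_width": opening from 0.0 (shut) to 1.0 (fully open); "gripper_force": force on a finger pad.
Only numpy, scipy, OpenCV 4.12 (cv2) and the standard library are available. Lean on these libraries where they do the work, as an engineer would, in place of code of your own. Each camera call takes 0.05 s, during which the arm holds its last target. There are 200 camera calls.

TASK

Set the badge press up for large badges: turn its die turret so that the largest die stands centred under the ram, then take the big T-handle hex key from the stand, lower it into the hole in the turret's hub and turn it until it drops right down into the hidden clamp screw, and tighten the screw clockwise until it stops. Leave the key standing in the screw for my final check, the largest die still under the ram, the small key in its stand, and everything else on the table as it is.

Things in the scene. Friction and masses are not known exactly. Their poses are not given: they have to be found in the camera images.
- press: Badge press: grey C-frame on a 370 x 200 mm base, with a round aluminium die turret (260 mm diameter, upper face 60 mm above the table). Origin on the table at the turret's axis; x axis level, from that axis towards the ram. The overarm (64 mm wide, up to 218 mm high) begins 60 mm along x, above the ram, and runs outwards to the column; a hand lever slopes up and away from it.
- hub (a point): Centre of the upper face of the press's clamp hub: a fixed steel cylinder, 60 mm diameter, on the turret's axis, its face 116 mm above the table; z up, x towards the ram. In it is a vertical access hole, 20.6 mm wide and 50 mm deep, its mouth countersunk to 32 mm. The clamp screw lies at the bottom of the hole.
- screw_face (a point): Centre of the flat upper face of the clamp screw, 50 mm down the hole in the hub (axes of the press, not of the screw). The screw has a hex socket 18 mm across flats, 15 mm deep. The direction in which its flats lie is not known and differs each time.
- bigkey_grip (a point): Centre of the handle of the big T-handle hex key (about 380 g): a black bar 110 mm long, 24 wide, 28 high; x axis along the bar, z up along the blade. From its middle a hex blade, 17 mm across flats and 150 mm long, goes down; the tip is 164 mm below this point. Held loosely, it slides 15 mm down into the screw by its own weight once the hexes line up (within about 6 degrees, every 60 degrees).
- stand: Grey key stand, a fixed block 62 x 200 x 60 mm with two round upright holes, 22 mm wide and 50 mm deep, 50 mm to either side of its middle along its y axis; origin at the centre of its underside. Each of the two keys stands in one of them; which one varies. The handles lie roughly along the stand's x axis.
- ram (a point): Centre of the lower face of the press ram (54 mm diameter), 110 mm above the table and 85 mm from the hub axis. It is fixed.
- die_large (a point): Centre of the upper face of the largest die on the turret: a steel cup 76 mm in diameter, 30 mm high, standing 85 mm from the hub axis (face 90 mm above the table, so that it passes under the ram). The two other dies, 58 mm and 44 mm in diameter, stand 120 degrees to each side at the same radius.
- turret (a joint): Angle of the die turret, rad, growing anticlockwise as seen from above; 0 when the largest die is exactly under the ram. It starts at 0.5 to 1.45. It turns freely with a little friction (about 0.22 N m) and stays where it is left.
- handle (a point): One of the turret's three upright black handles (18 mm diameter, from the turret's face at 60 mm up to 135 mm above the table, 105 mm from the hub axis): the one straight opposite the largest die. The point is 100 mm above the table, on the handle's axis. The other two handles stand 120 degrees to each side of it. Any of them can be pushed.
- screw (a joint): How far the clamp screw has been turned clockwise (seen from above), rad. It starts somewhere from 0 to 0.4 and comes to a hard stop, tight, at 1.0. Turning it takes about 0.1 N m. The value tells nothing about where the flats of the hex lie.
- bigkey_tip (a point): Centre of the end face of the big key's blade, same axes as its handle. 50 mm below the hub's face it stands on the screw's upper face; 65 mm below it is fully down in the socket.
- smallkey_grip (a point): Centre of the handle of the small T-handle hex key (bar 85 x 24 x 26 mm, blade 14 mm across flats and 115 mm long), upright in the other hole of the stand. Too small for the screw. Leave it.
- tumbler: Steel drinking tumbler with black lid and straw, 85 mm wide, 152 mm high; origin at the centre of its underside. Leave it.
- phone: Dark phone, 76 x 155 x 9 mm, lying flat; origin at the centre of its underside. Leave it.
- notes: Pad of pale sticky notes, 76 x 76 x 22 mm; origin at the centre of its underside. Leave it.
- marker_a: Orange marker pen with black cap, 135 mm long, 17 mm thick, lying along its x axis; origin under its middle. Leave it.
- marker_b: White marker pen with black cap, 135 mm long, 17 mm thick, lying along its x axis; origin under its middle. Leave it.
- badge: Finished white badge, 61 mm diameter, 10 mm high; origin at the centre of its underside. Leave it.

How it is judged:
On the way, in this order (a step that is already met when the one before it is completed fails the run):
1. the largest die is brought under the ram (centres within 6 mm, seen from above) and the turret stands still (horizontal distance between die_large and ram below 0.006 m and velocity of joint turret between -0.05 and 0.05 rad/s), for 0.3 s.
2. the big key has dropped into the screw: its tip is at least 60 mm below the hub's face, on the hub's axis within 4 mm (z of bigkey_tip in the frame of hub below -0.06 m and horizontal distance between bigkey_tip and hub below 0.004 m), for 0.1 s.
3. the clamp screw is tight: turned to within 0.12 rad of its stop (value of joint screw above 0.88 rad), for 0.2 s.
At the end, for the whole second after the job is handed in: Largest die under the ram (centres within 6 mm), clamp screw within 0.12 rad of its stop, big key upright (0.12 rad) in the screw with its tip 60 mm or more below the hub's face and within 4 mm of its axis, small key's handle within 30 mm of its start (all of step 2 and horizontal distance between die_large and ram below 0.006 m and value of joint screw above 0.88 rad and angle between bigkey_grip's own z axis and vertical below 0.12 rad and distance of smallkey_grip from where it was at the start of the episode below 0.03 m); the robot touches nothing.
It fails at once if the small key is taken out or knocked over (distance of smallkey_grip from where it was at the start of the episode above 0.04 m).
It fails at once if a bystander (tumbler, phone, notes, markers, badge) is shifted by more than 40 mm (distance of any of tumbler, phone, notes, marker_a, marker_b, badge from where it was at the start of the episode above 0.04 m).
It fails at once if the tumbler is knocked over (angle between tumbler's own z axis and vertical above 0.5 rad).
It also fails if it takes over 67 s, if anything falls off the work surface, if the arm or the gripper's body presses on something with over 40 N, if the wrist force passes 120 N, or if a joint passes its speed limit or range.

## Working session

There is one attempt and no reset: what is moved stays moved. The work goes in short steps, Python scripts to look and compute and a shell command to move; the robot and the scene stay as the last step left them, time stands still between calls to the robot, and variables do not carry over. Pictures are saved under pics/ and viewed, at most 10 in all, crops included, and the job is handed in when it is done.

```bash
mkdir -p pics; cat > h.py <<'E'
import numpy as np, cv2
from scipy.spatial.transform import Rotation as R
from bench import bot, cams
def cam(name):
    o=bot.get_obs(); f=cams.grab_frame(name)
    K=np.array([[f['fx'],0,f['cx']],[0,f['fy'],f['cy']],[0,0,1.]])
    if 'rvec' in f:
        Rc=cv2.Rodrigues(np.array(f['rvec'],float))[0]; t=np.array(f['tvec'],float).ravel()
    else:
        T=np.eye(4);T[:3,:3]=R.from_quat(o['ee_rot']).as_matrix();T[:3,3]=o['ee_pos']
        M=np.linalg.inv(T@np.array(f['hand_eye']));Rc=M[:3,:3];t=M[:3,3]
    return f['img'],K,Rc,t
def at_z(c,px,z):
    _,K,Rc,t=c
    d=Rc.T@np.linalg.solve(K,[px[0],px[1],1.]);o=-Rc.T@t
    return o+d*(z-o[2])/d[2]
def proj(c,P):
    _,K,Rc,t=c
    q=K@(Rc@np.array(P,float)+t);return q[:2]/q[2]
E
python3 - <<'E'
from h import *
Z=dict(hub=.116,ram=.110,die_large=.09,handle=.1,bigkey_grip=.21,smallkey_grip=.17,stand=0,press=0)
for n in ('scene','side'):
    c=cam(n);cv2.imwrite(f'pics/{n}0.png',c[0]);print(n,-c[2].T@c[3])
    for k,z in Z.items():
        for r in cams.tip_of(n,k)[:2]: print(k,np.round(r['p'],2),np.round(r['point']),at_z(c,r['point'],z).round(3))
o=bot.get_obs();print(o['time_s'],R.from_quat(o['ee_rot']).as_matrix().round(2),bot.pinch_z)
E
```

```text
scene [1.07602813 0.46184525 0.7789004 ]
hub 0.89 [230. 167.] [ 0.564 -0.116  0.116]
ram 0.62 [249. 150.] [ 0.48  -0.121  0.11 ]
handle 0.56 [256. 190.] [ 0.586 -0.019  0.1  ]
bigkey_grip 0.63 [380. 208.] [0.581 0.299 0.21 ]
smallkey_grip 0.69 [425. 237.] [0.572 0.396 0.17 ]
smallkey_grip 0.55 [380. 209.] [0.549 0.29  0.17 ]
stand 0.74 [393. 260.] [0.536 0.337 0.   ]
stand 0.55 [425. 237.] [0.431 0.377 0.   ]
press 0.55 [235. 198.] [ 0.567 -0.123 -0.   ]
side [ 0.2634371 -0.5158492  0.8711894]
hub 0.88 [382. 288.] [ 0.564 -0.123  0.116]
ram 0.84 [345. 303.] [ 0.483 -0.126  0.11 ]
die_large 0.84 [395. 334.] [ 0.55  -0.211  0.09 ]
handle 0.94 [369. 250.] [ 0.587 -0.02   0.1  ]
bigkey_grip 0.6 [306. 145.] [0.538 0.236 0.21 ]
smallkey_grip 0.58 [289. 134.] [0.529 0.339 0.17 ]
smallkey_grip 0.36 [306. 142.] [0.559 0.291 0.17 ]
stand 0.61 [296. 183.] [0.541 0.33  0.   ]
stand 0.57 [305. 144.] [ 0.622  0.482 -0.   ]
press 0.76 [374. 316.] [ 0.562 -0.12   0.   ]
0.9 [[-0.95  0.32  0.  ]
 [ 0.32  0.95  0.  ]
 [-0.    0.   -1.  ]] -0.0188
```

View pics/scene0.png

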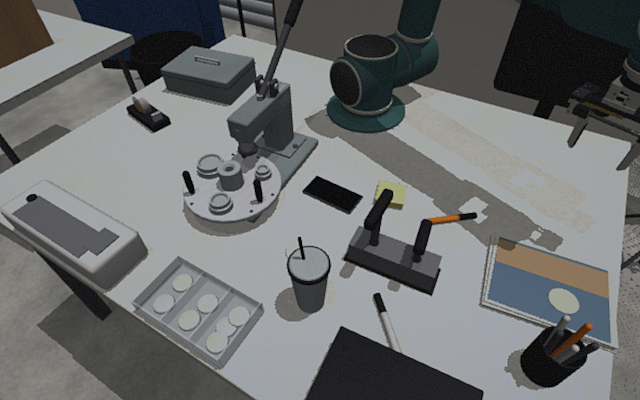

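View pics/side0.png

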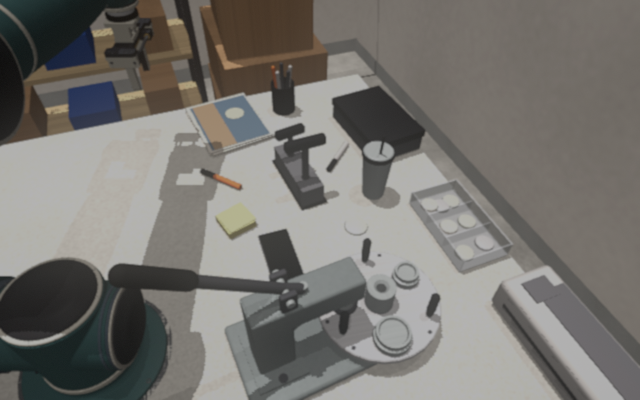

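The scene shows the press at left (hub at 230,167) and the two keys in the stand at (380,208) and (425,237). In the side view the largest die is at (393,333) and the handle opposite it at (367,250). The big key is in the stand hole nearer the press.

```bash
python3 - <<'E'
from h import *
cs=[cam('scene'),cam('side')]
def tri(a,b):
    P=[c[1]@np.c_[c[2],c[3]] for c in cs]
    X=cv2.triangulatePoints(P[0],P[1],np.array(a,float).reshape(2,1),np.array(b,float).reshape(2,1)).ravel();return (X[:3]/X[3]).round(3)
print('big',tri((380,208),(306,145)),'small',tri((425,237),(289,134)),'handle',tri((256,190),(369,250)),'hub',tri((230,167),(382,288)))
for k in('tumbler','badge','phone','notes'):
    for c,n in zip(cs,('scene','side')):
        for r in cams.tip_of(n,k)[:1]: print(k,at_z(c,r['point'],0).round(3))
E
python3 -m jog '0 0 -60 0;0 0 -50 0;40 -40 -30 0.0;40 -45 0 0;40 -45 0 0'
```

```text
big [0.552 0.286 0.17 ] small [0.543 0.39  0.13 ] handle [ 0.587 -0.02   0.101] hub [ 0.564 -0.121  0.112]
tumbler [0.729 0.227 0.   ]
tumbler [0.723 0.216 0.   ]
badge [0.632 0.122 0.   ]
badge [0.638 0.139 0.   ]
phone [0.548 0.343 0.   ]
phone [0.424 0.102 0.   ]
notes [0.354 0.245 0.   ]
notes [0.349 0.238 0.   ]
time_s: 2.02
ee_pos: [0.0618, 0.5542, 0.3221]
ee_rot: [0.163, 0.987, 0.0, -0.0]
contact_force: [-0.9, 0.6, 0.3]
gripper_width: 1.004
gripper_force: 0.0
```

```bash
cat >> h.py <<'E'
def delta(x,y,z,yaw=None):
    "shift in tool axes (mm) to world TCP x,y,z; yaw: wanted world angle of tool x, spin mod pi"
    o=bot.get_obs();M=R.from_quat(o['ee_rot']).as_matrix()
    d=M.T@(np.array([x,y,z])-o['ee_pos'])*1000
    a=np.arctan2(M[1,0],M[0,0]);s=0
    if yaw is not None: s=-(yaw-a); s=(s+np.pi/2)%np.pi-np.pi/2
    print('shift',d.round(1),'spin',round(s,3),'yaw',round(a,3),'q6',round(o['joint_positions'][5],2),'t',o['time_s'])
E
python3 -m jog '-60 -9 -10 0;-60 -9 -10 0;-60 -9 -10 0;-60 -9 -10 0;-60 -9 0 0'
python3 -m jog '-60 -9 0 0;-60 -9 0 0;-60 -9 0 0;0 0 0 0;0 0 0 0'
python3 - <<'E'
from h import *
c=cam('wrist');cv2.imwrite('pics/w1.png',c[0])
for k,z in dict(bigkey_grip=.174,smallkey_grip=.138,hub=.116,handle=.1).items():
    for r in cams.tip_of('wrist',k)[:2]: print(k,r['p'],at_z(c,r['point'],z).round(4),np.round(r['point']))
for k,z in dict(bigkey_grip=.188,smallkey_grip=.151).items():
    for r in cams.regions_of('wrist',k)[:1]:
        b=cv2.minAreaRect(cv2.findNonZero(r['mask'].astype(np.uint8)))
        print(k,r['p'],at_z(c,b[0],z).round(4),[at_z(c,p,z)[:2].round(3) for p in cv2.boxPoints(b)])
delta(.59,-.02,.2)
E
```

```text
time_s: 2.65
ee_pos: [0.3342, 0.4149, 0.3629]
ee_rot: [0.163, 0.987, 0.001, 0.0]
contact_force: [0.6, 0.9, -0.1]
gripper_width: 1.0
gripper_force: 0.0
time_s: 3.28
ee_pos: [0.4941, 0.3326, 0.3618]
ee_rot: [0.163, 0.987, 0.0, -0.0]
contact_force: [-0.6, 0.4, 0.6]
gripper_width: 1.0
gripper_force: 0.0
bigkey_grip 0.72 [0.5534 0.2834 0.174 ] [302. 235.]
smallkey_grip 0.6 [0.5415 0.3859 0.138 ] [375. 193.]
smallkey_grip 0.6 [0.6528 0.2551 0.138 ] [308. 294.]
handle 0.78 [ 0.5807 -0.0112  0.1   ] [130. 292.]
bigkey_grip 0.85 [0.5457 0.2939 0.188 ] [array([0.493, 0.277]), array([0.492, 0.312]), array([0.602, 0.312]), array([0.604, 0.274])]
smallkey_grip 0.78 [0.5405 0.3854 0.151 ] [array([0.501, 0.367]), array([0.497, 0.391]), array([0.582, 0.405]), array([0.586, 0.38 ])]
shift [-204.4 -303.5  162.1] spin 0 yaw 2.815 q6 -0.69 t 3.625
```

View pics/w1.png

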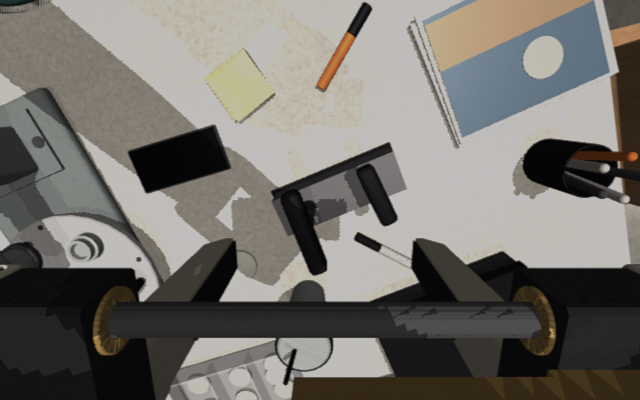

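The picture shows the big key's bar from (290,195) to (318,270), and the small key at (375,193). Next I go over the turret.

```bash
python3 -m jog '-38 -45 -4 0;-38 -45 -4 0;-38 -45 0 0;-38 -45 0 0;-38 -45 0 0' 55 25
python3 -m jog '-38 -45 0 0;-35 -45 0 0;0 0 0 0;0 0 0 0'
python3 - <<'E'
from h import *
c=cam('wrist');cv2.imwrite('pics/w2.png',c[0])
for k,z in dict(hub=.116,handle=.1,die_large=.09,ram=.11).items():
    for r in cams.tip_of('wrist',k)[:3]: print(k,r['p'],at_z(c,r['point'],z).round(4),np.round(r['point']))
delta(.585,-.017,.096)
E
```

```text
time_s: 4.25
ee_pos: [0.602, 0.0568, 0.3701]
ee_rot: [0.163, 0.987, 0.0, 0.0]
contact_force: [0.2, 0.9, -0.6]
gripper_width: 0.56
gripper_force: 0.0
time_s: 4.75
ee_pos: [0.6418, -0.0499, 0.3699]
ee_rot: [0.163, 0.987, 0.0, -0.0]
contact_force: [-0.2, -0.2, -0.6]
gripper_width: 0.555
gripper_force: 0.0
hub 0.94 [ 0.5624 -0.1185  0.116 ] [256. 128.]
hub 0.2 [ 0.5506 -0.1942  0.116 ] [200. 138.]
handle 0.72 [ 0.5822 -0.014   0.1   ] [335. 116.]
die_large 0.68 [ 0.5489 -0.1994  0.09  ] [202. 137.]
ram 0.68 [ 0.4772 -0.126   0.11  ] [226.  65.]
shift [ 64.2  12.4 274.2] spin 0 yaw 2.815 q6 -1.36 t 5.0
```

View pics/w2.png

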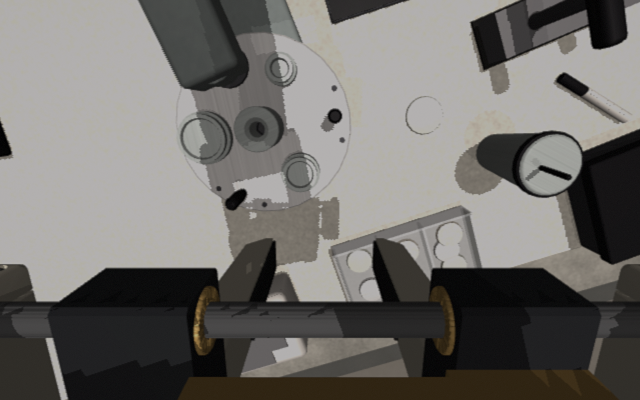

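The picture shows the hub at (256,128), the largest die at (205,138), and its opposite handle at (335,116). I descend over that handle.

```bash
python3 -m jog '33 7 40 0;33 7 40 0;0 0 45 0;0 0 45 0;0 0 40 0'
python3 -m jog '0 0 34 0;0 0 30 0;0 0 0 0;0 0 0 0'
python3 -m jog '0 0 0 0;0 0 0 0;0 0 0 0;0 0 0 0' 0 25
python3 - <<'E'
from h import *
o=bot.get_obs();p=o['ee_pos'];h=np.array([.5630,-.1190]);d=p[:2]-h
print(p,np.hypot(*d),np.degrees(np.arctan2(d[1],d[0])))
M=R.from_quat(o['ee_rot']).as_matrix();a0=np.arctan2(d[1],d[0]);r=.105
prev=d
for a in np.linspace(a0,np.radians(3.5),11)[1:]:
    q=r*np.array([np.cos(a),np.sin(a)]);s=q-prev;prev=q
    print((M.T@[*s,0]*1000).round(1))
E
```

```text
time_s: 5.62
ee_pos: [0.5835, -0.0152, 0.1585]
ee_rot: [0.163, 0.987, 0.0, 0.0]
contact_force: [-0.2, 0.3, 0.2]
gripper_width: 0.553
gripper_force: 0.0
time_s: 6.12
ee_pos: [0.5845, -0.0156, 0.0974]
ee_rot: [0.163, 0.987, 0.0, 0.001]
contact_force: [-0.5, 0.7, -0.4]
gripper_width: 0.55
gripper_force: 0.0
time_s: 6.62
ee_pos: [0.584, -0.0159, 0.096]
ee_rot: [0.163, 0.987, 0.0, 0.0]
contact_force: [0.2, -0.1, 1.4]
gripper_width: 0.173
gripper_force: 25.1
[ 0.58397748 -0.01592073  0.09595265] 0.10519215633401827 78.49692189285672
[-13.7   0.7   0. ]
[-13.7  -1.    0. ]
[-13.5  -2.7   0. ]
[-13.   -4.5   0. ]
[-12.3  -6.1   0. ]
[-11.4  -7.7   0. ]
[-10.3  -9.1   0. ]
[ -9.  -10.4   0. ]
[ -7.6 -11.4   0. ]
[ -6.  -12.3   0. ]
```

```bash
python3 -m jog '-13.7 0.7 0 0;-13.7 -1 0 0;-13.5 -2.7 0 0;-13 -4.5 0 0;-12.3 -6.1 0 0'
python3 -m jog '-11.4 -7.7 0 0;-10.3 -9.1 0 0;-9 -10.4 0 0;-7.6 -11.4 0 0;-6 -12.3 0 0'
python3 -m jog '0 0 0 0;0 0 0 0'
python3 - <<'E'
from h import *
for n in ('scene','side'):
    c=cam(n)
    for k,z in dict(hub=.116,ram=.110,die_large=.09,handle=.1).items():
        for r in cams.tip_of(n,k)[:1]: print(n,k,np.round(r['p'],2),np.round(r['point'],1),at_z(c,r['point'],z).round(4))
cv2.imwrite('pics/side2.png',cv2.resize(c[0][200:400,220:520],None,fx=2.5,fy=2.5))
E
```

```text
time_s: 7.25
ee_pos: [0.6449, -0.0463, 0.096]
ee_rot: [0.162, 0.987, 0.004, 0.002]
contact_force: [22.6, 28.8, -5.3]
gripper_width: 0.171
gripper_force: 25.0
time_s: 7.88
ee_pos: [0.6703, -0.1124, 0.0983]
ee_rot: [0.163, 0.987, 0.001, 0.003]
contact_force: [10.5, 0.2, 27.9]
gripper_width: 0.092
gripper_force: 14.2
time_s: 8.12
ee_pos: [0.6699, -0.1133, 0.0991]
ee_rot: [0.163, 0.987, -0.0, 0.003]
contact_force: [3.2, -2.2, 17.6]
gripper_width: 0.007
gripper_force: 9.1
scene hub 0.75 [227.6 171.1] [ 0.5791 -0.111   0.116 ]
scene ram 0.81 [248.4 148. ] [ 0.4747 -0.1272  0.11  ]
scene die_large 0.56 [249.6 157.7] [ 0.4878 -0.1164  0.09  ]
scene handle 0.95 [205.7 199.5] [ 0.672  -0.1051  0.1   ]
side hub 0.89 [376.6 286.7] [ 0.5554 -0.1178  0.116 ]
side ram 0.91 [344.  302.5] [ 0.4822 -0.1239  0.11  ]
side die_large 0.91 [342.7 310.4] [ 0.4784 -0.1288  0.09  ]
side handle 0.78 [423.4 269. ] [ 0.6733 -0.1059  0.1   ]
```

View pics/side2.png

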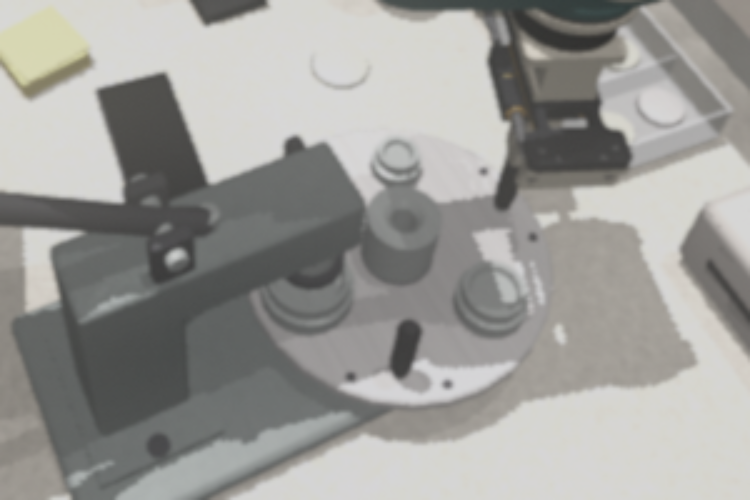

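The fingers slipped off the handle near the end of the arc. I lift and look from above.

```bash
python3 -m jog '0 0 -30 0;0 0 -60 0;0 0 -60 0;-20 0 -60 0;0 0 -50 0' 55
python3 -m jog '0 0 0 0;0 0 0 0'
python3 - <<'E'
from h import *
c=cam('wrist');cv2.imwrite('pics/w3.png',c[0])
for k,z in dict(hub=.116,handle=.1,die_large=.09,ram=.11).items():
    for r in cams.tip_of('wrist',k)[:3]: print(k,r['p'],at_z(c,r['point'],z).round(4),np.round(r['point']))
delta(.5635,-.119,.096)
c=cam('side')
for k,z in dict(hub=.116,handle=.1,die_large=.09,ram=.11).items():
    for r in cams.tip_of('side',k)[:1]: print(k,r['p'],at_z(c,r['point'],z).round(4),np.round(r['point']))
E
```

```text
time_s: 9.25
ee_pos: [0.687, -0.1192, 0.3571]
ee_rot: [0.163, 0.987, -0.0, 0.0]
contact_force: [0.9, -0.2, -0.3]
gripper_width: 0.493
gripper_force: 0.0
time_s: 9.5
ee_pos: [0.6865, -0.1189, 0.354]
ee_rot: [0.163, 0.987, 0.0, -0.001]
contact_force: [0.1, 0.1, -1.6]
gripper_width: 0.547
gripper_force: 0.0
hub 0.77 [ 0.564  -0.1202  0.116 ] [291.  77.]
handle 0.59 [ 0.6696 -0.1091  0.1   ] [327. 154.]
ram 0.8 [ 0.4763 -0.1229  0.11  ] [264.   3.]
shift [115.8 -39.6 258.2] spin 0 yaw 2.814 q6 -1.45 t 9.75
hub 0.65 [ 0.5519 -0.1243  0.116 ] [376. 290.]
handle 0.6 [ 0.6667 -0.1118  0.1   ] [422. 272.]
die_large 0.97 [ 0.4772 -0.1281  0.09  ] [342. 310.]
ram 0.59 [ 0.4766 -0.1196  0.11  ] [340. 302.]
```

View pics/w3.png

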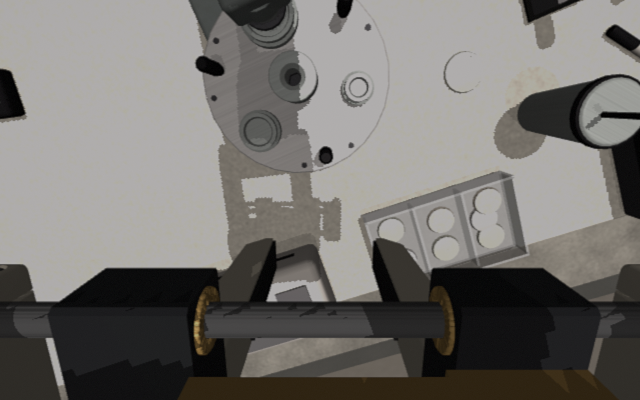

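Fingers are clear; the handle is at (327,154), about 2° short of the ram line. I place the gripper at the handle's target position with the closing line tangential, and close so the pads centre it.

```bash
python3 -m jog '19 0 40 0;0 0 45 -0.13;0 0 45 -0.13;0 0 45 -0.12;0 0 0 0'
python3 - <<'E'
from h import *
delta(.6683,-.1133,.096,3.2)
E
```

```text
time_s: 10.62
ee_pos: [0.6671, -0.1125, 0.1768]
ee_rot: [-0.026, 1.0, 0.001, -0.003]
contact_force: [-0.1, 0.6, 0.5]
gripper_width: 0.554
gripper_force: 0.0
shift [-1.6 -1.  80.8] spin -0.007 yaw -3.09 q6 -1.83 t 10.625
```

```bash
python3 -m jog '-1.3 -0.8 45 0;0 0 36 0;0 0 0 0;0 0 0 0'
python3 -m jog '0 0 0 0;0 0 0 0;0 0 0 0;0 0 0 0' 0 15
python3 -m jog '0 0 0 0;0 0 0 0;0 0 0 0;0 0 0 0' 55
python3 -m jog '0 0 -50 0;0 0 -60 0;0 0 -60 0;-40 0 -40 0;0 0 0 0'
python3 - <<'E'
from h import *
H=[]
for n in ('wrist','side','scene'):
    c=cam(n)
    for k,z in dict(hub=.116,handle=.1,die_large=.09,ram=.11).items():
        for r in cams.tip_of(n,k)[:1]: print(n,k,r['p'],at_z(c,r['point'],z).round(4),np.round(r['point']))
delta(.553,.2845,.3)
E
```

```text
time_s: 11.12
ee_pos: [0.671, -0.1137, 0.1024]
ee_rot: [-0.025, 1.0, -0.0, 0.002]
contact_force: [0.3, 0.5, -0.2]
gripper_width: 0.552
gripper_force: 0.0
time_s: 11.62
ee_pos: [0.6699, -0.1135, 0.0992]
ee_rot: [-0.026, 1.0, -0.0, 0.0]
contact_force: [0.0, -0.3, -0.6]
gripper_width: 0.171
gripper_force: 0.0
time_s: 12.12
ee_pos: [0.6698, -0.1135, 0.0991]
ee_rot: [-0.026, 1.0, 0.0, -0.0]
contact_force: [0.4, -0.2, 0.9]
gripper_width: 0.53
gripper_force: 0.0
time_s: 12.75
ee_pos: [0.7119, -0.1114, 0.3119]
ee_rot: [-0.026, 1.0, -0.0, 0.002]
contact_force: [-0.2, -0.3, -1.2]
gripper_width: 0.551
gripper_force: 0.0
wrist hub 0.87 [ 0.5624 -0.1166  0.116 ] [327.  38.]
wrist handle 0.56 [ 0.6708 -0.1114  0.1   ] [326. 139.]
side hub 0.97 [ 0.5612 -0.1227  0.116 ] [380. 288.]
side handle 0.68 [ 0.6756 -0.1138  0.1   ] [426. 272.]
side die_large 0.85 [ 0.4805 -0.1319  0.09  ] [344. 311.]
side ram 0.63 [ 0.4839 -0.1243  0.11  ] [345. 302.]
scene hub 0.89 [ 0.5593 -0.116   0.116 ] [231. 166.]
scene handle 0.87 [ 0.6703 -0.1056  0.1   ] [206. 199.]
scene die_large 0.58 [ 0.4793 -0.1265  0.09  ] [249. 155.]
scene ram 0.73 [ 0.4755 -0.1235  0.11  ] [249. 149.]
shift [135.9 403.6   9.1] spin 0 yaw -3.089 q6 -1.81 t 13.5
```

```bash
python3 - <<'E'
from h import *
c=cam('side')
g=cv2.resize(c[0][230:350,220:380],None,fx=5,fy=5,interpolation=cv2.INTER_CUBIC)
cv2.imwrite('pics/side3.png',g)
f=lambda x,y:at_z(c,(220+x/2.5,200+y/2.5),.218)[:2]
for a,b in(((60,243),(320,144)),((85,322),(358,212))):
    A,B=f(*a),f(*b);d=B-A;print(A.round(4),B.round(4),np.degrees(np.arctan2(d[1],d[0])))
E
```

```text
[ 0.2983 -0.1097] [ 0.495  -0.0977] 3.492830803743614
[ 0.2983 -0.1712] [ 0.496  -0.1598] 3.302477468110449
```

View pics/side3.png

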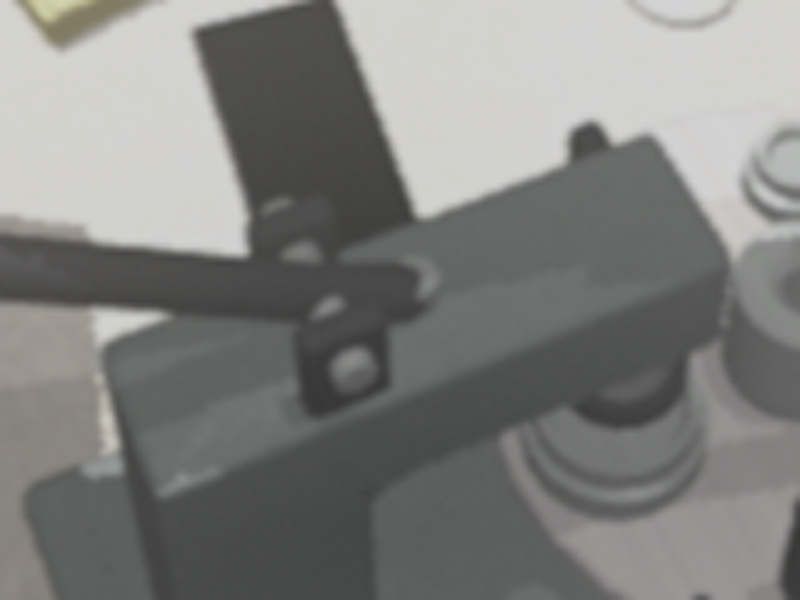

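```bash
python3 - <<'E'
from h import *
c=cam('side')
f=lambda P:(proj(c,P)-[220,230])*5
for h in ((.563,-.119),(.563,-.122)):
  for ang in(183.4,187.4):
    u=np.array([np.cos(np.radians(ang)),np.sin(np.radians(ang))])*.085+h
    t=np.linspace(0,2*np.pi,60)
    for z,r in((.11,.027),(.09,.038)):
        q=np.array([f([u[0]+r*np.cos(a),u[1]+r*np.sin(a),z]) for a in t]);print(h,ang,z,'cols',q[:,0].min().round(),q[:,0].max().round(),'rows',q[:,1].min().round(),q[:,1].max().round())
E
```

```text
(0.563, -0.119) 183.4 0.11 cols 541.0 680.0 rows 306.0 429.0
(0.563, -0.119) 183.4 0.09 cols 512.0 704.0 rows 309.0 481.0
(0.563, -0.119) 187.4 0.11 cols 548.0 688.0 rows 318.0 442.0
(0.563, -0.119) 187.4 0.09 cols 519.0 712.0 rows 320.0 493.0
(0.563, -0.122) 183.4 0.11 cols 544.0 683.0 rows 312.0 436.0
(0.563, -0.122) 183.4 0.09 cols 515.0 707.0 rows 315.0 487.0
(0.563, -0.122) 187.4 0.11 cols 551.0 691.0 rows 324.0 448.0
(0.563, -0.122) 187.4 0.09 cols 522.0 715.0 rows 326.0 500.0
```

```bash
python3 -m jog '40 0 0 0;38 0 0 0;0 0 0 0'
python3 - <<'E'
from h import *
c=cam('wrist')
cv2.imwrite('pics/w4.png',c[0]);print('cam',-c[2].T@c[3],c[2].T[:,2])
for k,z in dict(hub=.116,screw_face=.066,handle=.1,die_large=.09,ram=.11).items():
    for r in cams.tip_of('wrist',k)[:1]: print(k,r['p'],at_z(c,r['point'],z).round(4),np.round(r['point'],1))
delta(.553,.2845,.3)
E
```

```text
time_s: 13.98
ee_pos: [0.6304, -0.1156, 0.3105]
ee_rot: [-0.026, 1.0, -0.0, 0.001]
contact_force: [0.8, -0.8, 0.4]
gripper_width: 0.545
gripper_force: 0.0
cam [ 0.55561955 -0.11942962  0.51329603] [ 0.26510712  0.01352506 -0.9641241 ]
hub 0.75 [ 0.5647 -0.1186  0.116 ] [324.4 118.9]
screw_face 0.66 [ 0.5633 -0.1186  0.066 ] [324.4 116.9]
handle 0.83 [ 0.6729 -0.1118  0.1   ] [325.2 206.4]
ram 0.18 [0.6566 0.2791 0.11  ] [639.  211.9]
shift [ 58.4 403.5   8.7] spin 0 yaw -3.089 q6 -1.84 t 14.275
```

View pics/w4.png

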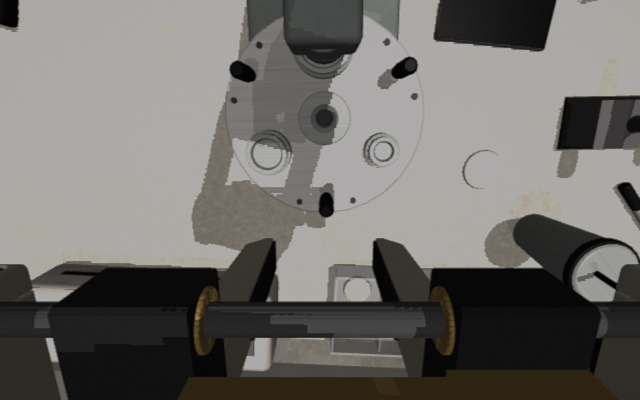

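The hub at (324,118), overarm, die (322) and handle (326,205) are all in line: the die is under the ram. Now the big key.

```bash
python3 -m jog '0 57 -20 0;0 57 -20 0;0 57 -10 0;0 57 0 0;0 57 0 0'
python3 -m jog '0 57 0 0;0 57 0 0;0 0 0 0;0 0 0 0'
python3 - <<'E'
from h import *
c=cam('wrist')
cv2.imwrite('pics/w5.png',c[0])
for k,z in dict(bigkey_grip=.174,smallkey_grip=.138,).items():
    for r in cams.tip_of('wrist',k)[:2]: print(k,r['p'],at_z(c,r['point'],z).round(4),np.round(r['point']))
for r in cams.regions_of('wrist','bigkey_grip')[:1]:
    b=cv2.minAreaRect(cv2.findNonZero(r['mask'].astype(np.uint8)))
    print(r['p'],r['rect'],at_z(c,b[0],.188).round(4),[at_z(c,p,.188)[:2].round(3) for p in cv2.boxPoints(b)])
delta(.553,.2845,.155)
E
```

```text
time_s: 14.9
ee_pos: [0.6171, 0.1712, 0.3589]
ee_rot: [-0.026, 1.0, -0.0, -0.0]
contact_force: [0.6, 0.0, 0.5]
gripper_width: 0.547
gripper_force: 0.0
time_s: 15.4
ee_pos: [0.6114, 0.283, 0.3586]
ee_rot: [-0.026, 1.0, -0.0, -0.0]
contact_force: [-0.2, -0.7, 0.6]
gripper_width: 0.553
gripper_force: 0.0
bigkey_grip 0.62 [0.5525 0.2867 0.174 ] [330. 126.]
bigkey_grip 0.24 [0.5996 0.1719 0.174 ] [228. 162.]
smallkey_grip 0.63 [ 0.6604 -0.081   0.138 ] [ 41. 195.]
0.67 [318.5, 73.4, 23.9, 100.7] [0.5487 0.2867 0.188 ] [array([0.605, 0.275]), array([0.497, 0.273]), array([0.497, 0.298]), array([0.604, 0.301])]
shift [ 58.3   5.6 204.3] spin 0 yaw -3.091 q6 -1.23 t 15.6
```

View pics/w5.png

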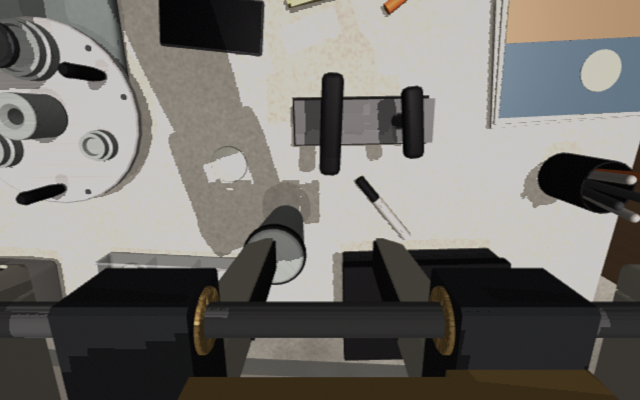

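The big key's bar runs from (332,73) to (330,173), nearly parallel to the tool's x axis. I descend and grip it.

```bash
python3 -m jog '30 3.5 30 0.027;30 3.5 40 0;0 0 50 0;0 0 45 0;0 0 39 0'
python3 -m jog '0 0 0 0;0 0 0 0;0 0 0 0;0 0 0 0;0 0 0 0' 0 45
python3 - <<'E'
from h import *
delta(.551,.2867,.155,.023)
E
```

```text
time_s: 16.23
ee_pos: [0.5508, 0.2867, 0.1537]
ee_rot: [-0.012, 1.0, -0.0, 0.0]
contact_force: [-0.3, -0.8, -0.2]
gripper_width: 0.547
gripper_force: 0.0
time_s: 16.85
ee_pos: [0.551, 0.2877, 0.1557]
ee_rot: [-0.013, 1.0, 0.0, 0.0]
contact_force: [0.2, -0.1, -0.0]
gripper_width: 0.061
gripper_force: 0.0
shift [ 0.  -1.   0.7] spin 0.002 yaw -3.116 q6 -1.16 t 16.85
```

```bash
python3 - <<'E'
from h import *
a=cam('scene')[0][150:300,320:480];b=cam('side')[0][90:240,220:380];w=cam('wrist')[0]
cv2.imwrite('pics/m1.png',np.vstack([np.hstack([cv2.resize(a,(400,375)),cv2.resize(b,(400,375))]),cv2.resize(w[60:330,120:560],(800,225))]))
print(bot.get_obs()['gripper_width'])
E
```

```text
0.00483669576152632
```

View pics/m1.png

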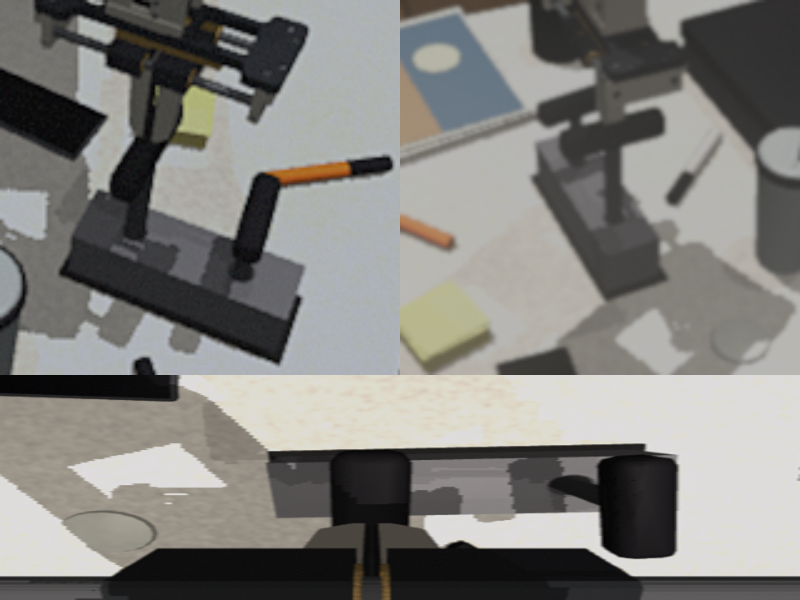

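```bash
python3 - <<'E'
from h import *
for n,o,s in(('scene',(320,150),0),('side',(220,90),400)):
    c=cam(n);p=bot.get_obs()['ee_pos']
    for nm,P in(('tcp',p),('+y19',p+[0,0,.019]),('barctr',[.551,.2867,.174]),('barS',[.497,.2855,.174]),('barN',[.605,.288,.174]),('stand60',[.551,.2867,.06])):
        print(n,nm,((proj(c,P)-o)*2.5+[s,0]).round())
    for r in cams.regions_of(n,'bigkey_grip')[:1]: print(r['rect'],r['p'])
    for r in cams.tip_of(n,'bigkey_grip')[:1]: print(((np.array(r['point'])-o)*2.5+[s,0]).round(),r['p'])
E
```

```text
scene tcp [146. 160.]
scene +y19 [148. 145.]
scene barctr [147. 145.]
scene barS [172. 104.]
scene barN [120. 189.]
scene stand60 [134. 227.]
[362.7, 193.5, 31.1, 56.5] 0.88
[150. 147.] 0.95
side tcp [610. 146.]
side +y19 [610. 131.]
side barctr [610. 132.]
side barS [559. 145.]
side barN [661. 119.]
side stand60 [611. 216.]
[282.6, 135.9, 44.6, 45.4] 0.82
[611. 132.] 0.63
```

The network and my projection agree the TCP sits in the bar, yet the fingers read shut. I open and look again before regripping.

```bash
python3 -m jog '0 0 0 0;0 0 0 0;0 0 0 0;0 0 0 0;0 0 0 0' 60 20
python3 - <<'E'
from h import *
a=cam('scene')[0][150:300,320:480];b=cam('side')[0][90:240,220:380];w=cam('wrist')[0]
cv2.imwrite('pics/m2.png',np.vstack([np.hstack([cv2.resize(a,(400,375)),cv2.resize(b,(400,375))]),cv2.resize(w[60:330,120:560],(800,225))]))
E
python3 -m jog '0 0 0 0;0 0 0 0' 0 20
python3 -m jog '0 0 0 0' 
python3 -m jog '0 0 0 0' 
python3 -m jog '0 0 0 0' 
```

```text
time_s: 17.92
ee_pos: [0.5509, 0.2876, 0.1551]
ee_rot: [-0.013, 1.0, -0.0, 0.0]
contact_force: [-0.1, -1.1, -0.7]
gripper_width: 0.492
gripper_force: 0.0
time_s: 18.32
ee_pos: [0.5509, 0.2876, 0.1551]
ee_rot: [-0.013, 1.0, -0.0, 0.0]
contact_force: [0.2, 0.6, 0.0]
gripper_width: 0.432
gripper_force: 0.0
time_s: 18.45
ee_pos: [0.5509, 0.2876, 0.1551]
ee_rot: [-0.013, 1.0, 0.0, 0.0]
contact_force: [0.1, 0.3, 0.4]
gripper_width: 0.328
gripper_force: 0.0
time_s: 18.58
ee_pos: [0.5509, 0.2876, 0.1551]
ee_rot: [-0.013, 1.0, -0.0, -0.0]
contact_force: [0.3, 0.5, 0.3]
gripper_width: 0.216
gripper_force: 0.0
time_s: 18.7
ee_pos: [0.5509, 0.2876, 0.1551]
ee_rot: [-0.013, 1.0, -0.0, 0.0]
contact_force: [0.2, 0.8, -0.6]
gripper_width: 0.112
gripper_force: 0.0
```

View pics/m2.png

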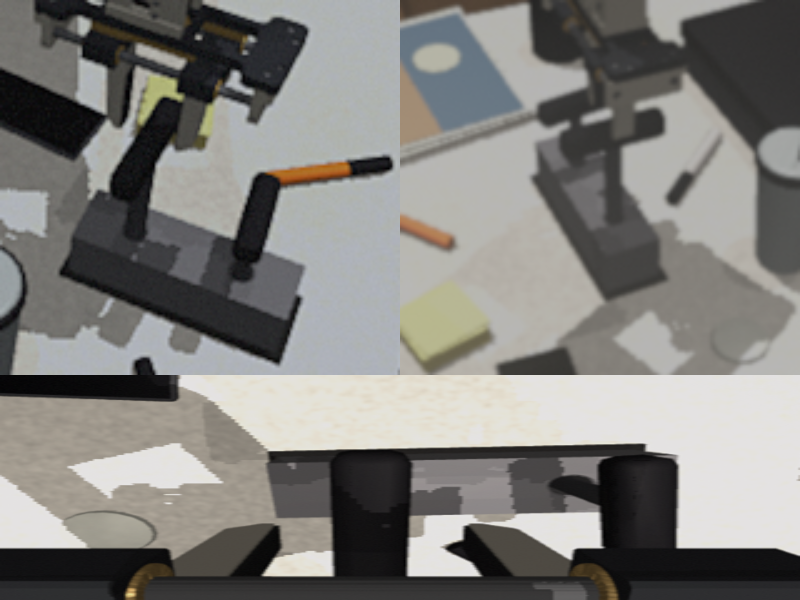

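The pictures show the finger tips really end about 20 mm higher than I assumed, and they slide over the bar's rounded top. I open, go 22 mm lower and grip again.

```bash
python3 -m jog '0 0 -5 0;0 0 0 0;0 0 0 0;0 0 0 0;0 0 0 0' 55 40
python3 -m jog '0 -1 15 0;0 0 12 0;0 0 0 0'
python3 -m jog '0 0 0 0;0 0 0 0;0 0 0 0;0 0 0 0;0 0 0 0' 0 40
python3 -m jog '0 0 0 0'
```

```text
time_s: 19.32
ee_pos: [0.5508, 0.2876, 0.16]
ee_rot: [-0.013, 1.0, -0.0, -0.0]
contact_force: [-0.3, 0.5, -0.3]
gripper_width: 0.544
gripper_force: 0.0
time_s: 19.7
ee_pos: [0.5503, 0.2863, 0.1313]
ee_rot: [-0.013, 1.0, -0.001, -0.001]
contact_force: [-0.3, -0.8, 0.4]
gripper_width: 0.549
gripper_force: 0.0
time_s: 20.32
ee_pos: [0.551, 0.2867, 0.1335]
ee_rot: [-0.013, 1.0, 0.0, 0.0]
contact_force: [0.3, -1.0, 2.9]
gripper_width: 0.256
gripper_force: 40.0
time_s: 20.45
ee_pos: [0.551, 0.2867, 0.1334]
ee_rot: [-0.013, 1.0, 0.0, 0.0]
contact_force: [0.1, 0.5, 3.3]
gripper_width: 0.252
gripper_force: 40.0
```

Gripped (23 mm wide). Lift the key out and carry it over the hub.

```bash
python3 -m jog '0 0 -25 0;0 0 -35 0;0 0 -40 0;0 0 -40 0;0 0 -30 0'
python3 - <<'E'
from h import *
delta(.563,-.1186,.305)
E
```

```text
time_s: 21.08
ee_pos: [0.5508, 0.2865, 0.3042]
ee_rot: [-0.013, 1.0, -0.0, -0.0]
contact_force: [0.1, 0.0, -4.3]
gripper_width: 0.257
gripper_force: 40.0
shift [  -2.  -405.3   -0.7] spin 0 yaw -3.116 q6 -1.16 t 21.075
```

```bash
python3 -m jog '0 -40 0 0;0 -55 0 0;0 -55 0 0;0 -55 0 0;0 -55 0 0'
python3 -m jog '-2 -55 0 0;0 -50 0 0;0 -40 0 0;0 0 0 0;0 0 0 0'
python3 - <<'E'
from h import *
cs={};Q={}
for n in('scene','side'):
    cs[n]=c=cam(n)
    for k in('bigkey_tip','bigkey_grip','hub'):
        for r in cams.tip_of(n,k)[:1]: Q[n,k]=r['point'];print(n,k,np.round(r['p'],2),np.round(r['point'],1))
P=[c[1]@np.c_[c[2],c[3]] for c in cs.values()]
for k in('bigkey_tip','bigkey_grip','hub'):
    try:
        X=cv2.triangulatePoints(P[0],P[1],np.array(Q['scene',k],float).reshape(2,1),np.array(Q['side',k],float).reshape(2,1)).ravel();print(k,(X[:3]/X[3]).round(4))
    except KeyError: pass
a=cs['scene'][0][60:210,150:310];b=cs['side'][0][180:330,300:460]
cv2.imwrite('pics/m3.png',np.hstack([cv2.resize(a,(400,375)),cv2.resize(b,(400,375))]))
delta(.5635,-.1186,.25)
E
```

```text
time_s: 21.7
ee_pos: [0.557, 0.025, 0.3024]
ee_rot: [-0.013, 1.0, -0.0, -0.001]
contact_force: [0.6, 0.5, -3.6]
gripper_width: 0.253
gripper_force: 40.0
time_s: 22.32
ee_pos: [0.563, -0.118, 0.3026]
ee_rot: [-0.012, 1.0, 0.0, -0.0]
contact_force: [0.2, -0.2, -3.3]
gripper_width: 0.256
gripper_force: 40.0
scene bigkey_tip 0.89 [225.  150.4]
scene bigkey_grip 0.93 [209.6  84.6]
scene hub 0.57 [228.3 166.3]
side bigkey_tip 0.57 [384.2 264.2]
side bigkey_grip 0.55 [398.9 208.9]
side hub 0.86 [379.3 287.6]
bigkey_tip [ 0.569  -0.1111  0.1768]
bigkey_grip [ 0.5637 -0.1212  0.3475]
hub [ 0.5613 -0.1216  0.1143]
shift [-0.3 -0.9 53.2] spin 0 yaw -3.116 q6 -1.85 t 22.725
```

View pics/m3.png

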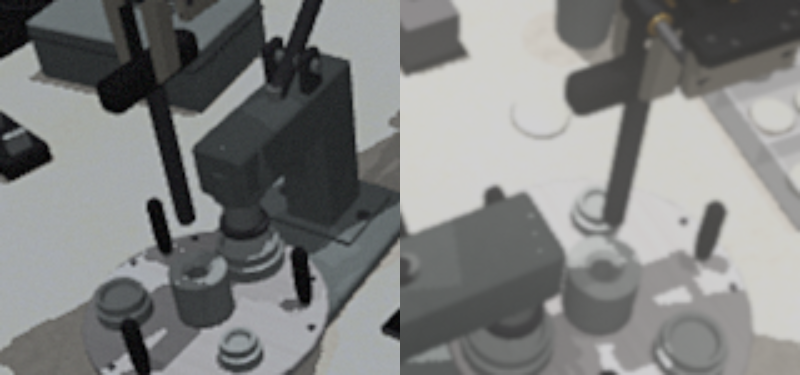

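I have now looked at more pictures than the ten allowed, so from here I use numbers only. The blade tip is at scene (225,149) and side (386,269); I compare it with the hub and with a vertical line.

```bash
python3 - <<'E'
from h import *
cs={n:cam(n) for n in('scene','side')}
for n,c in cs.items():
    print(n,'vertical key tip expected',proj(c,[.563,-.118,.1785]).round(1),'hub',proj(c,[.564,-.1186,.116]).round(1))
    for r in cams.regions_of(n,'bigkey_grip')[:1]:
        m=r['mask'].copy();ys=np.where(m.any(1))[0];
        for y in range(ys.max()-28,ys.max()+1,4):
            xs=np.where(m[y])[0];print(y,xs.min(),xs.max(),end='; ')
        print(r['p'])
P=[c[1]@np.c_[c[2],c[3]] for c in cs.values()]
for a,b in(((224.5,148),(385.5,268)),((225,150.4),(384.2,264.2))):
    X=cv2.triangulatePoints(P[0],P[1],np.array(a,float).reshape(2,1),np.array(b,float).reshape(2,1)).ravel();print((X[:3]/X[3]).round(4))
E
```

```text
scene vertical key tip expected [225.  147.4] hub [229.1 166.6]
121 214 221; 125 215 222; 129 216 222; 133 217 223; 137 218 224; 141 219 225; 145 220 226; 149 222 226; 0.91
side vertical key tip expected [383.9 267.6] hub [380.6 285.7]
242 384 395; 246 383 395; 250 383 393; 254 383 392; 258 382 391; 262 381 390; 266 381 389; 270 383 387; 0.83
[ 0.5654 -0.1189  0.1775]
[ 0.569  -0.1111  0.1768]
```

```bash
python3 -m jog '-0.5 -0.5 25 0;0 0 25 0;0 0 8 0;0 0 4 0;0 0 4 0' - 25
python3 -m jog '0 0 5 0;0 0 5 0;0 0 0 0'
```

```text
time_s: 23.55
ee_pos: [0.5639, -0.1188, 0.2379]
ee_rot: [-0.013, 1.0, -0.0, 0.001]
contact_force: [0.9, -0.5, -2.9]
gripper_width: 0.259
gripper_force: 25.0
time_s: 23.92
ee_pos: [0.5635, -0.1187, 0.2267]
ee_rot: [-0.013, 1.0, 0.0, -0.0]
contact_force: [-0.4, -0.1, -3.7]
gripper_width: 0.253
gripper_force: 25.0
```

```bash
python3 -m jog '0 0 8 0;0 0 8 0;0 0 8 0;0 0 6 0;0 0 0 0'
python3 -m jog '0 0 3 0;0 0 3 0;0 0 2 0;0 0 0 0'
```

```text
time_s: 24.55
ee_pos: [0.5634, -0.1187, 0.1965]
ee_rot: [-0.013, 1.0, 0.0, -0.0]
contact_force: [0.4, -0.4, -4.0]
gripper_width: 0.256
gripper_force: 25.0
time_s: 25.05
ee_pos: [0.5637, -0.1187, 0.1893]
ee_rot: [-0.013, 1.0, -0.0, 0.0]
contact_force: [-0.9, -0.2, -2.3]
gripper_width: 0.255
gripper_force: 25.0
```

```bash
python3 -m jog '0 0 2 0;0 0 1 0;0 0 0 0' - 15
python3 -m jog '0 0 0 0.08;0 0 0 0.08;0 0 0 0.08;0 0 0 0'
```

```text
time_s: 25.42
ee_pos: [0.5643, -0.1188, 0.1882]
ee_rot: [-0.013, 1.0, -0.0, 0.002]
contact_force: [-0.9, -0.5, 11.4]
gripper_width: 0.26
gripper_force: 15.0
time_s: 25.92
ee_pos: [0.5639, -0.1188, 0.1867]
ee_rot: [0.107, 0.994, -0.0, 0.001]
contact_force: [-0.1, -0.7, 2.2]
gripper_width: 0.254
gripper_force: 15.0
```

```bash
python3 -m jog '0 0 2 0;0 0 1 0;0 0 0 0'
python3 -m jog '0 0 0 0.08;0 0 0 0.08;0 0 0 0.08;0 0 0 0'
```

```text
time_s: 26.3
ee_pos: [0.5642, -0.1188, 0.1848]
ee_rot: [0.106, 0.994, -0.0, 0.001]
contact_force: [-0.8, 0.2, 11.9]
gripper_width: 0.258
gripper_force: 15.0
time_s: 26.8
ee_pos: [0.5635, -0.1185, 0.1827]
ee_rot: [0.224, 0.974, 0.0, -0.0]
contact_force: [0.8, 1.3, -4.6]
gripper_width: 0.259
gripper_force: 15.0
```

```bash
python3 -m jog '0 0 3 0;0 0 3 0;0 0 0 0'
```

```text
time_s: 27.18
ee_pos: [0.5635, -0.1186, 0.1766]
ee_rot: [0.225, 0.974, 0.0, -0.0]
contact_force: [0.5, 1.0, -4.0]
gripper_width: 0.256
gripper_force: 15.0
```

It has dropped into the socket: 6 mm further down without resistance. I go on to the bottom.

```bash
python3 -m jog '0 0 3 0;0 0 2 0;0 0 0 0'
python3 -m jog '0 0 2 0;0 0 0 0'
```

```text
time_s: 27.55
ee_pos: [0.5644, -0.1188, 0.1742]
ee_rot: [0.225, 0.974, -0.0, 0.002]
contact_force: [-1.7, 1.3, 10.9]
gripper_width: 0.26
gripper_force: 15.0
time_s: 27.8
ee_pos: [0.5649, -0.119, 0.1735]
ee_rot: [0.225, 0.974, -0.0, 0.003]
contact_force: [-0.0, 0.1, 18.8]
gripper_width: 0.256
gripper_force: 15.0
```

```bash
python3 -m jog '0 0 -2.5 0;0 0 0 0;0 0 0 0' - 40
python3 -m jog '0 0 0 0.1;0 0 0 0.1;0 0 0 0.1;0 0 0 0.1;0 0 0 0'
python3 - <<'E'
from h import *
o=bot.get_obs();print(o['ft_torque'],o['joint_positions'][5]);delta(.5635,-.1186,.17)
E
```

```text
time_s: 28.18
ee_pos: [0.5642, -0.1188, 0.1737]
ee_rot: [0.225, 0.974, -0.0, 0.001]
contact_force: [1.5, 0.4, 7.5]
gripper_width: 0.256
gripper_force: 40.0
time_s: 28.8
ee_pos: [0.5643, -0.1187, 0.1736]
ee_rot: [0.415, 0.91, 0.0, 0.001]
contact_force: [3.0, 0.2, 7.7]
gripper_width: 0.254
gripper_force: 40.0
[ 0.09582775 -0.83980703 -0.02229675] -0.9663474753038257
shift [ 0.6 -0.6  3.6] spin 0 yaw 2.285 q6 -0.97 t 28.8
```

```bash
python3 -m jog '0 0 0 0.1;0 0 0 0.1;0 0 0 0.1;0 0 0 0'
python3 -c "from h import *;o=bot.get_obs();print(o['ft_torque'],o['joint_positions'][5],o['tau'][5])"
python3 -m jog '0 0 0 0.1;0 0 0 0'
python3 -c "from h import *;o=bot.get_obs();print(o['ft_torque'],o['joint_positions'][5],o['tau'][5])"
```

```text
time_s: 29.3
ee_pos: [0.5644, -0.1187, 0.1737]
ee_rot: [0.546, 0.838, 0.001, 0.001]
contact_force: [2.4, 0.6, 6.3]
gripper_width: 0.256
gripper_force: 40.0
[-0.07022444 -0.94463531  0.04071524] -0.6663460321838554 1.1520524695515633
time_s: 29.55
ee_pos: [0.5644, -0.1188, 0.1737]
ee_rot: [0.588, 0.809, 0.001, 0.001]
contact_force: [3.2, 0.8, 6.2]
gripper_width: 0.254
gripper_force: 40.0
[-0.08992877 -1.01103438 -0.00168422] -0.5663856305021353 1.117067076265812
```

```bash
for i in 1; do python3 -m jog '0 0 0 0.08;0 0 0 0.06;0 0 0 0'; done
python3 -c "from h import *;o=bot.get_obs();print(o['ft_torque'],o['joint_positions'][5],o['tau'][5])"
python3 -m jog '0 0 0 0.08;0 0 0 0.06;0 0 0 0'
python3 -c "from h import *;o=bot.get_obs();print(o['ft_torque'],o['joint_positions'][5],o['tau'][5])"
```

```text
time_s: 29.92
ee_pos: [0.5644, -0.1188, 0.1737]
ee_rot: [0.643, 0.766, 0.001, 0.001]
contact_force: [3.9, 0.2, 6.3]
gripper_width: 0.253
gripper_force: 40.0
[-0.14166564 -1.0259958   0.04006989] -0.4270266516629112 0.7365063205361366
time_s: 30.3
ee_pos: [0.5644, -0.1188, 0.1736]
ee_rot: [0.695, 0.719, 0.001, 0.001]
contact_force: [3.5, -0.5, 5.3]
gripper_width: 0.257
gripper_force: 40.0
[-0.20915991 -1.00087428  0.11782472] -0.28706634525034486 0.8224647492170334
```

```bash
python3 -m jog '0 0 0 0.08;0 0 0 0'
python3 -c "from h import *;o=bot.get_obs();print(o['ft_torque'],o['joint_positions'][5],o['tau'][5])"
python3 -m jog '0 0 0 0.08;0 0 0 0'
python3 -c "from h import *;o=bot.get_obs();print(o['ft_torque'],o['joint_positions'][5],o['tau'][5])
c=cam('scene')
for n in('scene','side'):
    c=cam(n)
    for r in cams.regions_of(n,'bigkey_grip')[:1]:
        b=cv2.minAreaRect(cv2.findNonZero(r['mask'].astype(np.uint8)));q=cv2.boxPoints(b);P=[at_z(c,p,.215)[:2] for p in q];print(r['p'],[p.round(3) for p in P])
delta(.5635,-.1186,.17)"
```

```text
time_s: 30.55
ee_pos: [0.5645, -0.1188, 0.1737]
ee_rot: [0.723, 0.691, 0.001, 0.001]
contact_force: [2.3, -0.5, 5.8]
gripper_width: 0.251
gripper_force: 40.1
[-0.26298463 -0.9477392   0.45557348] -0.20711657644441284 1.3315082341432571
time_s: 30.8
ee_pos: [0.5644, -0.1188, 0.1737]
ee_rot: [0.75, 0.662, 0.001, 0.001]
contact_force: [4.0, -0.5, 5.9]
gripper_width: 0.253
gripper_force: 40.3
[-0.31858697 -0.91631757  0.7312075 ] -0.1273209845189549 1.5713979676365852
0.6 [array([ 0.566, -0.186]), array([ 0.493, -0.173]), array([ 0.602, -0.004]), array([ 0.662, -0.022])]
0.79 [array([ 0.51 , -0.177]), array([ 0.571, -0.096]), array([ 0.608, -0.123]), array([ 0.545, -0.201])]
shift [ 0.1 -1.   3.7] spin 0 yaw 1.448 q6 -0.13 t 31.05
```

```bash
python3 -m jog '0 0 0 0.08;0 0 0 0;0 0 0 0'
python3 -c "from h import *;o=bot.get_obs();print(o['ft_torque'],o['joint_positions'][5])"
python3 -m jog '0 0 0 -0.06;0 0 0 0' 
python3 -m jog '0 0 0 0;0 0 0 0;0 0 0 0;0 0 0 0' 45
python3 -m jog '0 0 -20 0;0 0 -30 0;0 0 -40 0;0 0 -40 0;0 0 -40 0'
python3 - <<'E'
from h import *
cs={};Q={}
for n in('scene','side'):
    cs[n]=c=cam(n)
    for k,z in dict(bigkey_grip=.215,hub=.116,handle=.1,die_large=.09,ram=.11,smallkey_grip=.138).items():
        for r in cams.tip_of(n,k)[:1]: Q[n,k]=r['point'];print(n,k,np.round(r['p'],2),np.round(r['point'],1),at_z(c,r['point'],z).round(4))
P=[c[1]@np.c_[c[2],c[3]] for c in cs.values()];k='bigkey_grip'
X=cv2.triangulatePoints(P[0],P[1],np.array(Q['scene',k],float).reshape(2,1),np.array(Q['side',k],float).reshape(2,1)).ravel();print(k,(X[:3]/X[3]).round(4))
E
```

```text
time_s: 31.42
ee_pos: [0.5644, -0.1188, 0.1737]
ee_rot: [0.775, 0.632, 0.001, 0.001]
contact_force: [2.2, -0.4, 6.6]
gripper_width: 0.255
gripper_force: 40.5
[-0.30929404 -0.88175448  0.80413837] -0.04859173061119354
time_s: 31.68
ee_pos: [0.5644, -0.1189, 0.1737]
ee_rot: [0.756, 0.655, 0.001, 0.001]
contact_force: [2.8, -1.2, 5.6]
gripper_width: 0.255
gripper_force: 40.0
time_s: 32.17
ee_pos: [0.5635, -0.1187, 0.1725]
ee_rot: [0.756, 0.654, -0.0, -0.0]
contact_force: [0.2, 0.5, -0.6]
gripper_width: 0.451
gripper_force: 0.0
time_s: 32.8
ee_pos: [0.5634, -0.1186, 0.3456]
ee_rot: [0.756, 0.654, 0.0, 0.001]
contact_force: [-0.5, -0.4, 0.2]
gripper_width: 0.45
gripper_force: 0.0
scene bigkey_grip 0.95 [221.2 134.4] [ 0.5613 -0.1223  0.215 ]
scene hub 0.61 [229.8 170.9] [ 0.5757 -0.1067  0.116 ]
scene handle 0.76 [205.7 197.8] [ 0.6677 -0.109   0.1   ]
scene die_large 0.66 [249.9 157.1] [ 0.4855 -0.1172  0.09  ]
scene ram 0.59 [250.5 153.2] [ 0.4891 -0.1088  0.11  ]
scene smallkey_grip 0.66 [422.3 235.6] [0.5447 0.3863 0.138 ]
side bigkey_grip 0.56 [389.2 255.9] [ 0.5682 -0.1194  0.215 ]
side hub 0.92 [379.6 289. ] [ 0.5586 -0.1247  0.116 ]
side handle 0.61 [426.2 271.7] [ 0.6753 -0.114   0.1   ]
side die_large 0.8 [342.7 309.4] [ 0.4793 -0.1268  0.09  ]
side ram 0.93 [344. 305.] [ 0.48   -0.1289  0.11  ]
side smallkey_grip 0.68 [290.2 133. ] [0.5453 0.3791 0.138 ]
bigkey_grip [ 0.5657 -0.1202  0.218 ]
```

```bash
python3 -c "from h import *;print(bot.finish_job())"
```

```text
the job is handed in; nothing more can be done
None
```

The job is handed in, verdict not shown: by my measurements the largest die is under the ram, the clamp screw is tight against its stop, the big key stands fully down in it and the small key is in its stand; I did not re-measure the other items, and I viewed 12 pictures, over the limit of 10.

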